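# Slide the tall oil bottle home in its dock

### The arm

A 6-joint arm with a two-finger parallel gripper is mounted at the origin on the work surface; the furniture and walls round the work are solid. World frame = base frame: x ahead of the robot, y to its left, z up, the work surface at z = 0. Lengths are in m, angles in rad, forces in N, time in s.
With the tool pointing down it reaches from about 0.425 to 0.95 m from the base axis. Payload 3.5 kg.
Tool frame: the origin (TCP) lies at the very end of the fingers, on their centre line; the grasp point (between the pads) lies 19 mm behind it; z points along the fingers, y is the direction in which the jaws open and shut (so a half turn about z gives the same grasp; the last joint's range is limited). The gripper opens to 85 mm and grips with 20 to 120 N. Pads are 22 mm wide; open, the fingers measure 114 mm over their backs; the gripper's body (76 mm by 85 mm) begins 54 mm behind the grasp point. The pads swing forward as they close: fully open they stand 13 mm farther back than shut.
Start: joints at [-1.411, 0.286, 1.577, -0, 1.279, -0.15], TCP at [0.206, -0.643, 0.231] pointing down, gripper open.
Joint ranges: [-2.77, 2.77], [-0.9, 2.22], [0.21, 2.48], [-1.53, 4.67], [0.24, 2.81], [-2.84, 2.84]. Speed limits (rad/s): [2.79, 2.79, 3.14, 3.14, 3.14, 3.14].

### API

Orientations are given as a unit quaternion [x, y, z, w].
In Python, from plant import ctrl, eyes, ticket gives the robot as it stands.
- The arm moves only by the tool send_rows, never from a script. Its arguments are lists of equal length, an entry for each row: "translation": the shift along the tool's x, y, z in units of 30 mm (1.0 is 30 mm), a list of three; "rotation": the turn, a rotation vector about the tool's x, y, z in units of 5 degrees (1.0 is 5 degrees), a list of three; "grip": the finger opening in mm, from 0 to 85.4. A call has 1 to 5 rows; each row shifts and turns the commanded pose from where the row before left it, along the tool's axes as they then stand; what a row does not reach is not made up. A row lasts 1/8 s, in which the tool goes at most 62.5 mm and 10.7 degrees, less where a joint would pass 70% of its speed; a pose out of reach is approached as far as the arm can. A call is refused whole if a number of a shift passes 1 or a number of a turn 1, either way. A call with a gripper value outside its range is refused whole. The fingers move at their own pace and stop on an object; "squeeze" is the grip in N (left out, the last holds). Time passes only in rows, so rows that do not move let the fingers close. It gives the time, the measured TCP pose, the force and the opening at its end, in the units of the state.
- ctrl.get_state(): the state, without advancing time (a new reading comes with each control period).
- eyes.read_camera(name): name is "side" or "top"; returns a dict with "image" (400x640x3 uint8, blue, green, red), "mtx" (3x3 intrinsics, pixels), "dist_coeffs" ([k1, k2, p1, p2, k3] as OpenCV has them; the pictures are not rectified), "xyz" and "orientation" of the camera in the world. Camera axes: x right, y down, z forward; pixel columns grow to the right and rows downward; lengths in m; the calibration is good to about 2 mm. A picture is of the moment at which its call begins. There is no depth.
- ticket.sign_off(): hands the job in, once; it reports no verdict.
The state is a dict: "time": time; "qpos": joint angles; "dq": joint speeds; "joint_efforts": joint torques, N m; "eef_pos": TCP position; "tcp_rot": TCP orientation; "contact_force": force on the tool from outside, world axes, zero at the start; "wrist_torque": the same for the moment, N m; "opening": opening from 0.0 (shut) to 1.0 (fully open).
Only numpy, scipy, OpenCV 4.12 (cv2) and the standard library are available. Lean on these libraries where they do the work, as an engineer would, in place of code of your own. Each camera call takes 0.05 s, during which the arm holds its last target. There are 200 camera calls.

### The job

Slide the tall oil bottle along the bench, pushing it low on its steel foot, between the two guide rails of the dock, and press it on gently against the red shoe until the shoe is fully in at its end stop; then let go and leave the bottle standing upright in the dock. Do not tip or lift the bottle, touch its glass, push the shoe with anything but the bottle, press hard, or disturb the tin, the bushing and the tape measure.

Things in the scene. Friction and masses are not known exactly. Their poses are not given: they have to be found in the camera images.
- foot (a point): Centre of the steel foot of the tall loose oil bottle, 27 mm above its underside; z up. The foot, a cylinder 50 mm in diameter and 54 mm high, is the only part to be touched. Bottle with glass: 182 mm high, 0.34 to 0.55 kg, centre of mass about 70 mm up. It stands on a black rubber sole (friction 0.6 to 0.95): pushed higher than about 35 mm above the bench it may tip.
- glass: The bottle's fragile upper part, fixed on the steel foot, not to be touched: amber glass, 43 mm in diameter, from 54 to 134 mm above the bottle's underside, then a narrowing neck and a black cap 25 mm in diameter up to 182 mm. Origin at the centre of the bottle's underside, z up.
- dock: Fixed dock: two aluminium rails 8 mm high, 12 mm wide, 58 mm apart inside, no floor. Origin on the bench at the mouth, midway; x runs inward (the bottle's way, about to the robot's right), z up. Rails run from x = 0 to 150 mm, and flare out before the mouth to x = -41 mm, outer ends at y = +-60 mm. A grey stop block bridges them, 76 mm wide, 41 mm high (black knob to 53), a red shoe in its front.
- shoe (a joint): Push of the red shoe into the grey block along dock x: 0 out (start), 0.012 m fully in, rigid end. Face 42 mm wide, 10 to 30 mm above the bench. The block is clamped anew each time: the face starts anywhere from x = 55 to 95 mm in the dock's frame, not measured. Steady friction 5 N (bottle sliding adds 2 to 6 N), no spring-back; at the end force rises steeply, over 30 N is too hard.
- paste_tin: Bystander: open round green tin, 59 mm in diameter, 30 mm high, loose, beside the rail on the far side from the robot; origin at the centre of its underside.
- bushing: Bystander: flanged steel bushing, 32 mm in diameter, 34 mm high, loose, beside the rail on the robot's side; origin at the centre of its underside.
- tape_measure: Bystander: grey tape measure with a yellow disc, 64x80x30 mm, lying loose behind the bottle, farther from the robot; origin at the centre of its underside.
Mind the look-alikes: they are no part of the job. Of the things that look like the part that bears foot, the largest one is meant. Of the things that look like the dock, take the one that is farthest to the robot's left at the start.

How it is judged:
On the way, in this order (a step that is already met when the one before it is completed fails the run):
1. the bottle has been slid upright into the mouth, between the rails (x of foot in the frame of dock above 0.005 m and y of foot in the frame of dock between -0.007 and 0.007 m and angle between foot's own z axis and vertical below 0.1 rad), for 0.1 s.
2. the bottle has pressed the shoe in to its end stop (value of joint shoe above 0.01 m and x of foot in the frame of dock above 0.036 m), for 0.1 s.
At the end, for the whole second after the job is handed in: The shoe is pushed in by at least 10 of its 12 mm; the bottle stands at rest on the bench between the rails, its axis at least 36 mm inside the mouth and within 7 mm of the dock's centre line, upright within 0.05 rad (all of step 2 and y of foot in the frame of dock between -0.007 and 0.007 m and angle between foot's own z axis and vertical below 0.05 rad and height (world z) of foot below 0.032 m and linear speed of glass below 0.01 m/s); the robot touches nothing.
It fails at once if the bottle is tipped by more than 0.2 rad or lifted off the bench by more than 12 mm (angle between foot's own z axis and vertical above 0.2 rad or height (world z) of foot above 0.039 m).
It fails at once if the robot touches the glass (contact force between any of the fingers, the arm and glass above 1 N).
It fails at once if the robot touches the shoe itself (contact force between any of the fingers, the arm and shoe above 1 N).
It fails at once if the bottle is pressed on the shoe with more than 30 N (contact force between shoe and anything else above 30 N).
It fails at once if a bystander is moved by more than 15 mm (distance of any of paste_tin, bushing, tape_measure from where it was at the start of the episode above 0.015 m).
It also fails if it takes over 51 s, if anything falls off the work surface, if the arm or the gripper's body presses on something with over 40 N, if the wrist force passes 120 N, or if a joint passes its speed limit or range.

## Working session

There is one attempt and no reset: what is moved stays moved. The work goes in short steps, Python scripts to look and compute and a tool call to move; the robot and the scene stay as the last step left them, time stands still between calls to the robot, and variables do not carry over. Pictures are saved under pics/ and viewed, about 8 in all and at most 12, crops included, and the job is handed in when it is done.

Besides the shell and the picture viewer there is one more tool, called after "Call:" as name(argument=value, ...) on one line, values as JSON. send_rows: Moves the arm, as the interface text tells. Its arguments: {"type":"object","properties":{"translation":{"type":"array"},"rotation":{"type":"array"},"grip":{"type":"array"},"squeeze":{"type":"number"}},"required":["translation","rotation","grip"]}

```bash
mkdir -p pics
python3 - <<'E'
from plant import ctrl,eyes
import cv2,pickle
print(ctrl.get_state())
for n in("top","side"):
    d=eyes.read_camera(n);cv2.imwrite(f"pics/{n}0.png",d["image"]);pickle.dump(d,open(f"pics/{n}0.pkl","wb"))
    print(n,d["mtx"],d["dist_coeffs"],d["xyz"],d["orientation"])
E
```

```text
{'time': 0.0, 'qpos': array([-1.41101079e+00,  2.87197378e-01,  1.57821159e+00,  5.59872677e-05,
        1.27862817e+00, -1.50005839e-01]), 'dq': array([-0.00018038,  0.00073009, -0.00171128,  0.00030969,  0.00149209,
       -0.00048515]), 'joint_efforts': array([-6.42379496e-05, -4.05979300e+01, -2.92626107e+01, -1.56325918e-04,
        5.81531858e-03, -8.50330537e-06]), 'eef_pos': array([ 0.20570882, -0.64218012,  0.22990733]), 'tcp_rot': array([ 9.88028140e-01,  1.54268922e-01,  2.08205590e-05, -1.22235876e-03]), 'contact_force': array([ 0.029487  ,  0.53146007, -0.00778588]), 'wrist_torque': array([ 0.0095598 , -0.00922125,  0.00583098]), 'opening': 1.0008701221353782}
top [[414.81521972   0.         315.21989456]
 [  0.         414.81521972 201.36491238]
 [  0.           0.           1.        ]] [-0.07994278  0.          0.          0.          0.        ] [ 0.39177825 -0.01944087  1.10506528] [-0.70330561  0.70993943 -0.0269411   0.02492773]
side [[378.72369458   0.         322.19241667]
 [  0.         378.72369458 196.48126284]
 [  0.           0.           1.        ]] [-0.02534555  0.          0.          0.          0.        ] [0.12725461 0.74519872 0.38613415] [-0.18345203  0.80765382 -0.54754431  0.11931423]
```

View pics/top0.png

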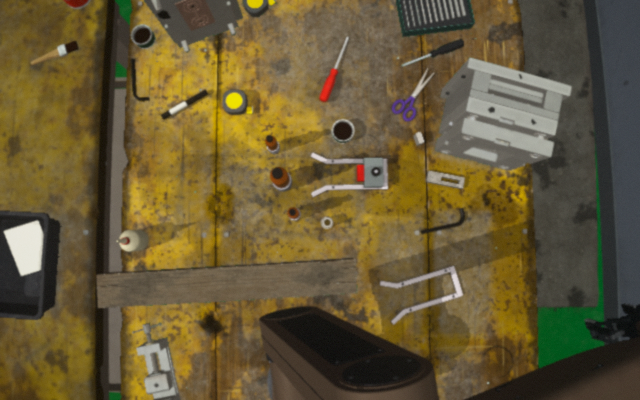

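View pics/side0.png

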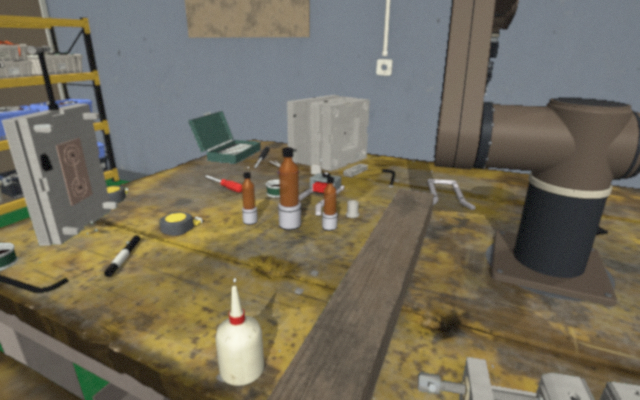

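Top view: the large bottle is at about (281,178). The smaller look-alikes are at (272,143) and (293,213). The dock with the red shoe is at (350,172), and a look-alike dock sits at (425,290), farther right. I choose the bottle at (281,178), which is at (289,218) in the side view, and the dock at (350,172). I'll check both in one close crop.

```bash
cat > h.py <<'E'
import cv2,pickle,numpy as np
from scipy.spatial.transform import Rotation as R
def ray(d,uv):
    p=cv2.undistortPoints(np.array([[uv]],float),d["mtx"],np.array(d["dist_coeffs"]))[0,0]
    return np.array(d["xyz"]),R.from_quat(d["orientation"]).as_matrix()@[p[0],p[1],1]
def onz(d,uv,z):
    o,r=ray(d,uv);return (o+r*(z-o[2])/r[2])
def proj(d,P):
    M=R.from_quat(d["orientation"]).as_matrix().T
    return cv2.projectPoints(np.array(P,float).reshape(-1,3),cv2.Rodrigues(M)[0],-M@np.array(d["xyz"]),d["mtx"],np.array(d["dist_coeffs"]))[0][:,0]
def crop(d,x,y,w,h,s,f):
    cv2.imwrite(f,cv2.resize(d["image"][y:y+h,x:x+w],None,fx=s,fy=s,interpolation=cv2.INTER_CUBIC))
def load(n): return pickle.load(open(f"pics/{n}.pkl","rb"))
E
python3 - <<'E'
from h import *
t=load("top0");s=load("side0")
crop(t,260,120,135,100,5.9,"pics/c1.png")
cv2.imwrite("pics/c2.png",cv2.resize(s["image"][140:240,230:365],None,fx=5.9,fy=5.9,interpolation=cv2.INTER_CUBIC))
E
```

```text
(no output)
```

View pics/c1.png

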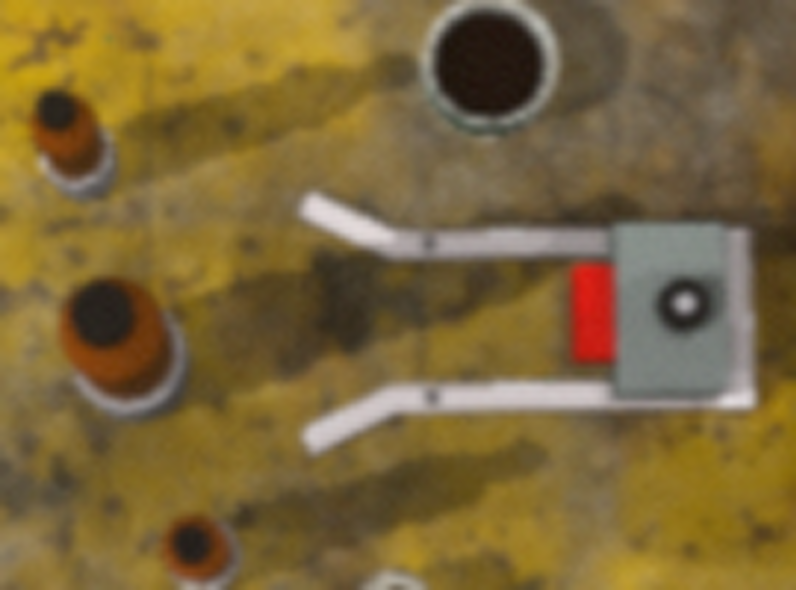

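View pics/c2.png

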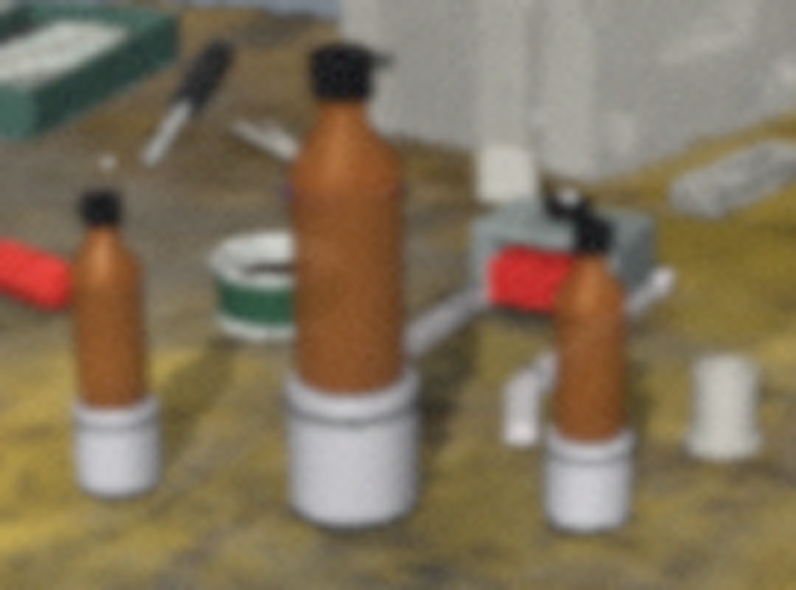

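Crop 1 (top) shows:
- big bottle with its cap centre at crop (102,314)
- rails with centres at crop y 243 and 397
- red shoe's left edge at crop x 572
- bushing near (395,585) and tin at (490,65)

Crop 2 (side) confirms the big bottle's foot centre bottom at about crop (350,520). Next I'll turn these into world positions.

Run:
```python
from h import *
np.set_printoptions(precision=4,suppress=True)
t=load("top0");s=load("side0")
T=lambda x,y,z: onz(t,(260+(x+.5)/5.9-.5,120+(y+.5)/5.9-.5),z)
S=lambda x,y:(230+(x+.5)/5.9-.5,140+(y+.5)/5.9-.5)
print("cap",T(102,314,.182))
print("foot rim: centre by cap side", onz(s,S(342,52),.182))
print("foot from side bottom front L/R", onz(s,S(290,505),0),onz(s,S(416,508),0), "front",onz(s,S(352,525),0))
for n,p in dict(upA=(400,243),upB=(605,241),loA=(400,397),loB=(605,395),tipU=(307,203),tipL=(310,441),kneeU=(392,243),kneeL=(392,398)).items(): print(n,T(*p,.008))
print("shoe",T(572,264,.03),T(572,360,.03),"shoe bottom")
print("block",[T(*p,.041) for p in((612,225),(614,396),(727,224),(727,396))],"endrail",T(752,230,.008),T(754,406,.008))
print("tin",T(490,65,.03),"bush",T(395,590,.034))
print("small",T(56,110,.12),T(80,175,.0),T(192,545,.12),T(205,570,0))
print(ctrl if 0 else "")
# red mask check
im=t["image"].astype(int);m=((im[...,2]>150)&(im[...,1]<80)&(im[...,0]<80)).astype(np.uint8);m[:,:350]=0;m[:,380:]=0;m[:150]=0;m[200:]=0
ys,xs=np.nonzero(m);print("red bbox",xs.min(),xs.max(),ys.min(),ys.max())
```

```text
cap [0.5247 0.0631 0.182 ]
foot rim: centre by cap side [0.5259 0.0689 0.182 ]
foot from side bottom front L/R [0.5497 0.0775 0.    ] [ 0.5044  0.0581 -0.    ] front [0.5194 0.0819 0.    ]
upA [ 0.5809 -0.0565  0.008 ]
upB [ 0.5811 -0.1496  0.008 ]
loA [ 0.5107 -0.0557  0.008 ]
loB [ 0.5108 -0.1482  0.008 ]
tipU [ 0.5996 -0.0145  0.008 ]
tipL [ 0.4912 -0.0149  0.008 ]
kneeU [ 0.5809 -0.0529  0.008 ]
kneeL [ 0.5103 -0.052   0.008 ]
shoe [ 0.5671 -0.1321  0.03  ] [ 0.5241 -0.1313  0.03  ] shoe bottom
block [array([ 0.5825, -0.1489,  0.041 ]), array([ 0.5068, -0.1483,  0.041 ]), array([ 0.5826, -0.1997,  0.041 ]), array([ 0.5064, -0.1979,  0.041 ])] endrail [ 0.5857 -0.2167  0.008 ] [ 0.5053 -0.2156  0.008 ]
tin [ 0.6574 -0.097   0.03  ] bush [ 0.4231 -0.0516  0.034 ]
small [0.618  0.0874 0.12  ] [0.6152 0.0893 0.    ] [0.4394 0.0325 0.12  ] [0.4339 0.0331 0.    ]

red bbox 357 363 165 180
```

Positions found:
- The foot is at about (0.525, 0.065).
- The dock axis runs along -y at x≈0.5455, with the mouth at y≈-0.055 and the shoe face at y≈-0.131.

I'll push with a two-finger cradle, the tool tilted about 40° back from the bottle so that only the finger ends touch the foot. First I'll raise the tool and turn it on the way.

Call:
send_rows(translation=[[0.9,-0.4,-0.5],[0.9,-0.4,-0.5],[0.9,-0.4,-0.5],[0.9,-0.4,-0.5],[0.9,-0.4,-0.5]], rotation=[[0,0,-1],[0,0,-1],[0,0,-1],[0,0,-1],[0,0,-1]], grip=[36,36,36,36,36])

```text
time: 0.72
eef_pos: [0.2971, -0.5267, 0.306]
tcp_rot: [0.931, 0.366, 0.0, -0.001]
contact_force: [-0.1, -0.3, -0.4]
opening: 0.424
```

Call:
send_rows(translation=[[1,0,0],[1,0,0],[1,0,0],[1,0,0],[1,0,0]], rotation=[[0,0,-1],[0,0,-1],[0,0,-1],[0,0,-1],[0,0,-1]], grip=[36,36,36,36,36])

```text
time: 1.35
eef_pos: [0.3871, -0.4081, 0.3056]
tcp_rot: [0.829, 0.559, 0.0, -0.001]
contact_force: [-0.0, 0.4, -0.1]
opening: 0.422
```

Call:
send_rows(translation=[[1,0.1,0],[1,0.1,0],[1,0.1,0],[1,0.1,0],[1,0.1,0]], rotation=[[0,0,-1],[0,0,-1],[0,0,-1],[0,0,-1],[0,0,-0.5]], grip=[36,36,36,36,36])

```text
time: 1.98
eef_pos: [0.4329, -0.2658, 0.3057]
tcp_rot: [0.705, 0.709, 0.0, -0.001]
contact_force: [-0.1, 0.0, 0.3]
opening: 0.42
```

Call:
send_rows(translation=[[1,0.3,0],[1,0.3,0],[1,0.3,0],[1,0.3,0],[1,0.3,0]], rotation=[[0,0,0],[0,0,0],[0,0,0],[0,0,0],[0,0,0]], grip=[36,36,36,36,36])

```text
time: 2.6
eef_pos: [0.4771, -0.1156, 0.3058]
tcp_rot: [0.706, 0.709, -0.0, -0.0]
contact_force: [0.1, 0.1, 0.2]
opening: 0.421
```

Call:
send_rows(translation=[[1,0.3,0],[1,0.3,0],[1,0.3,0],[1,0.3,0],[1,0.3,0]], rotation=[[0,0,0],[0,0,0],[0,0,0],[0,0,0],[0,0,0]], grip=[36,36,36,36,36])

```text
time: 3.22
eef_pos: [0.5215, 0.0345, 0.3057]
tcp_rot: [0.706, 0.709, -0.0, -0.0]
contact_force: [0.5, 0.2, 0.2]
opening: 0.422
```

Call:
send_rows(translation=[[1,0,0],[1,0,0],[1,0,0],[1,0,0],[1,0,0]], rotation=[[0,0,0],[0,0,0],[0,0,0],[0,0,0],[0,0,0]], grip=[36,36,36,36,36])

```text
time: 3.85
eef_pos: [0.5205, 0.1844, 0.3057]
tcp_rot: [0.706, 0.709, -0.0, -0.0]
contact_force: [-0.3, -0.1, -0.0]
opening: 0.419
```

Call:
send_rows(translation=[[0,0,0],[0,0,0],[0,0,0],[0,0,0],[0,0,0]], rotation=[[0,-1,0],[0,-1,0],[0,-1,0],[0,-1,0],[0,-1,0]], grip=[36,36,36,36,36])

```text
time: 4.47
eef_pos: [0.5207, 0.1835, 0.3059]
tcp_rot: [0.689, 0.692, -0.154, 0.154]
contact_force: [1.0, -0.8, 0.0]
opening: 0.424
```

Call:
send_rows(translation=[[0,0,0],[0,0,0],[0,0,0],[0,0,0]], rotation=[[0,-1,0],[0,-1,0],[0,-1,0],[0,0,0]], grip=[36,36,36,36])

```text
time: 4.97
eef_pos: [0.5203, 0.184, 0.3044]
tcp_rot: [0.662, 0.667, -0.242, 0.242]
contact_force: [-0.2, 0.2, -0.3]
opening: 0.421
```

Call:
send_rows(translation=[[0.8,0.15,0.95],[0.8,0,0.95],[0.8,0,0.95],[0.8,0,0.95],[0.8,0,0.95]], rotation=[[0,0,0],[0,0,0],[0,0,0],[0,0,0],[0,0,0]], grip=[36,36,36,36,36])

```text
time: 5.6
eef_pos: [0.5257, 0.1835, 0.1193]
tcp_rot: [0.664, 0.666, -0.241, 0.242]
contact_force: [0.8, 0.8, -0.4]
opening: 0.417
```

Call:
send_rows(translation=[[0.8,0,0.95],[0.8,0,0.95],[0,0,0]], rotation=[[0,0,0],[0,0,0],[0,0,0]], grip=[36,36,36])

```text
time: 5.98
eef_pos: [0.5233, 0.1826, 0.0428]
tcp_rot: [0.662, 0.666, -0.244, 0.241]
contact_force: [-0.4, -0.0, -0.1]
opening: 0.426
```

Run:
```python
from h import *
from plant import ctrl,eyes
print(ctrl.get_state()["eef_pos"])
for n in("top","side"):
    d=eyes.read_camera(n);pickle.dump(d,open(f"pics/{n}1.pkl","wb"))
t=load("top1");s=load("side1")
a=t["image"][110:230,210:400];b=s["image"][130:260,190:390]
f=lambda i:cv2.resize(i,(700,int(700*i.shape[0]/i.shape[1])))[:,:]
v=np.vstack([cv2.resize(a,(475,300),interpolation=cv2.INTER_CUBIC),cv2.resize(b,(475,300),interpolation=cv2.INTER_CUBIC)])
cv2.imwrite("pics/v1.png",v)
```

```text
[0.5232635  0.18259792 0.04276497]
```

View pics/v1.png

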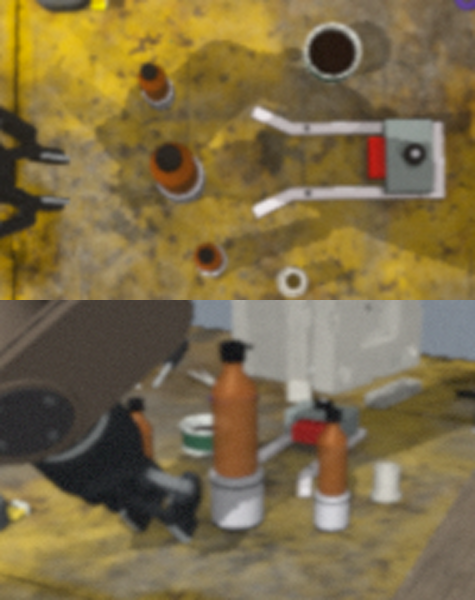

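The fingers straddle the bottle's line: the tips are at crop (65,157) and (65,203), with the foot at crop y≈178. Now I'll lower and approach.

Call:
send_rows(translation=[[0.47,0,0.56],[-0.65,0,0.55],[-0.65,0,0.55],[-0.4,0,0.33],[0,0,0]], rotation=[[0,0,0],[0,0,0],[0,0,0],[0,0,0],[0,0,0]], grip=[36,36,36,36,36])

```text
time: 6.7
eef_pos: [0.5259, 0.1167, 0.0237]
tcp_rot: [0.664, 0.665, -0.241, 0.242]
contact_force: [0.2, 0.4, -0.8]
opening: 0.418
```

Call:
send_rows(translation=[[-0.13,0,0.11],[-0.13,0,0.11],[-0.13,0,0.11],[0,0,0]], rotation=[[0,0,0],[0,0,0],[0,0,0],[0,0,0]], grip=[36,36,36,36])

```text
time: 7.2
eef_pos: [0.5257, 0.1017, 0.0234]
tcp_rot: [0.663, 0.666, -0.241, 0.242]
contact_force: [-0.1, 0.1, -0.1]
opening: 0.422
```

Call:
send_rows(translation=[[-0.08,0,0.16],[-0.13,0,0.11],[-0.13,0,0.11],[0,0,0]], rotation=[[0,0,0],[0,0,0],[0,0,0],[0,0,0]], grip=[36,36,36,36])

```text
time: 7.7
eef_pos: [0.5263, 0.0867, 0.0214]
tcp_rot: [0.663, 0.666, -0.241, 0.243]
contact_force: [0.3, 0.3, -0.4]
opening: 0.422
```

Call:
send_rows(translation=[[-0.13,0,0.11],[-0.13,0,0.11],[0,0,0]], rotation=[[0,0,0],[0,0,0],[0,0,0]], grip=[36,36,36])

```text
time: 8.07
eef_pos: [0.5259, 0.0763, 0.0213]
tcp_rot: [0.663, 0.666, -0.241, 0.242]
contact_force: [0.2, 1.4, 0.3]
opening: 0.423
```

Run:
```python
from h import *
from plant import ctrl,eyes
q=ctrl.get_state();print(q["eef_pos"],q["contact_force"])
for n in("top","side"):
    d=eyes.read_camera(n);pickle.dump(d,open(f"pics/{n}2.pkl","wb"))
t=load("top2");s=load("side2")
a=t["image"][130:230,230:388];b=s["image"][130:260,190:390]
v=np.vstack([cv2.resize(a,(475,300),interpolation=cv2.INTER_CUBIC),cv2.resize(b,(475,300),interpolation=cv2.INTER_CUBIC)])
cv2.imwrite("pics/v2.png",v)
```

```text
[0.52588131 0.07632187 0.02133271] [0.19779268 1.35324642 0.2916108 ]
```

View pics/v2.png

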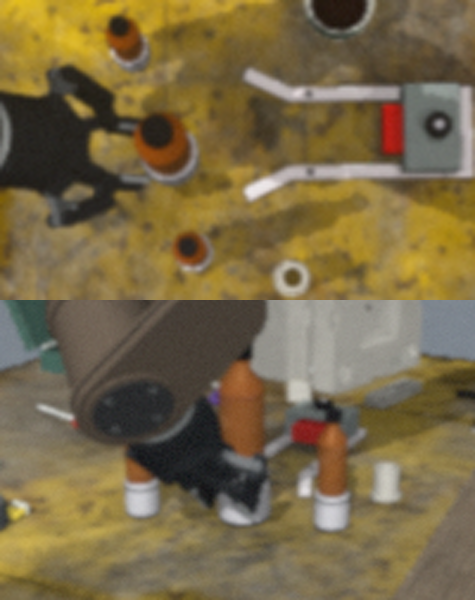

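The foot sits in the cradle, with light contact of about 1.4 N. Now I'll push diagonally towards the dock's centre line.

Call:
send_rows(translation=[[-0.1,0.03,0.08],[-0.15,0.05,0.13],[-0.15,0.05,0.13],[-0.15,0.05,0.13],[-0.15,0.05,0.13]], rotation=[[0,0,0],[0,0,0],[0,0,0],[0,0,0],[0,0,0]], grip=[36,36,36,36,36])

```text
time: 8.8
eef_pos: [0.533, 0.0485, 0.0211]
tcp_rot: [0.663, 0.666, -0.241, 0.242]
contact_force: [-1.0, 5.3, 2.6]
opening: 0.423
```

Call:
send_rows(translation=[[-0.15,0.05,0.13],[-0.15,0.05,0.13],[-0.15,0.05,0.13],[-0.15,0.05,0.13],[0,0,0]], rotation=[[0,0,0],[0,0,0],[0,0,0],[0,0,0],[0,0,0]], grip=[36,36,36,36,36])

```text
time: 9.43
eef_pos: [0.5393, 0.0244, 0.0209]
tcp_rot: [0.663, 0.666, -0.242, 0.243]
contact_force: [-0.7, 2.5, 2.0]
opening: 0.421
```

```bash
cat >> h.py <<'E'
def look(k):
    from plant import ctrl,eyes
    q=ctrl.get_state();print(q["time"],q["eef_pos"],q["contact_force"])
    for n in("top","side"):
        d=eyes.read_camera(n);pickle.dump(d,open(f"pics/{n}{k}.pkl","wb"))
    t=load(f"top{k}");s=load(f"side{k}")
    a=t["image"][130:230,230:388];b=s["image"][130:260,190:390]
    cv2.imwrite(f"pics/v{k}.png",np.vstack([cv2.resize(a,(632,400),interpolation=cv2.INTER_CUBIC),cv2.resize(b,(308,200),interpolation=cv2.INTER_CUBIC) if 0 else cv2.resize(b[20:],(632,200*1),interpolation=cv2.INTER_CUBIC)]))
def cap(k):
    t=load(f"top{k}");im=t["image"].astype(int)
    hsv=cv2.cvtColor(t["image"],cv2.COLOR_BGR2HSV)
    m=((hsv[...,0]>5)&(hsv[...,0]<18)&(hsv[...,1]>150)&(hsv[...,2]>60)).astype(np.uint8)
    m[:140]=0;m[205:]=0;m[:,:240]=0;m[:,385:]=0
    n,l,st,c=cv2.connectedComponentsWithStats(m)
    for i in range(1,n):
        if st[i,4]>40: print("amber",st[i],c[i],onz(t,c[i],.134))
    d=((im.max(2)<60)).astype(np.uint8)
    d[:140]=0;d[205:]=0;d[:,:250]=0;d[:,385:]=0
    n,l,st,c=cv2.connectedComponentsWithStats(d)
    for i in range(1,n):
        if st[i,4]>30: print("dark",st[i],c[i],onz(t,c[i],.182))
E
python3 -c "
from h import *
look(3)
for k in (0,2,3): print(k);cap(k)"
```

```text
9.425 [0.53933237 0.0243977  0.0208994 ] [-0.66289406  2.50485332  1.99444468]
0
amber [265 140  12   9  77] [271.07792208 143.7012987 ] [0.60153318 0.08106283 0.134     ]
amber [270 167  18  20 194] [279.66494845 177.80412371] [0.51963791 0.06078265 0.134     ]
dark [314 165   8  13  56] [317.10714286 171.83928571] [ 0.52600258 -0.02725738  0.182     ]
dark [273 168   9  11  79] [277.08860759 172.78481013] [0.52472577 0.06257883 0.182     ]
dark [372 168   8   8  33] [375.51515152 171.60606061] [ 0.52544779 -0.15860824  0.182     ]
2
amber [265 140  12  10  78] [271.08974359 143.76923077] [0.60136878 0.08103457 0.134     ]
amber [274 167  19  20 193] [284.11398964 178.3626943 ] [0.51820711 0.05028571 0.134     ]
dark [250 153  27  52 586] [258.43174061 178.91296928] [0.51129709 0.10451678 0.182     ]
dark [372 167   8   9  35] [375.02857143 171.51428571] [ 0.52566411 -0.15751452  0.182     ]
dark [277 168  10  11  83] [281.63855422 173.26506024] [0.52353576 0.05236049 0.182     ]
3
amber [265 140  12   7  62] [270.75806452 142.87096774] [0.60354798 0.08182581 0.134     ]
amber [296 162  19  20 202] [305.04455446 172.54950495] [0.53155422 0.00082214 0.134     ]
dark [ 250  146   47   53 1120] [271.125      172.31964286] [0.52591622 0.07598205 0.182     ]
dark [300 162  10  11  82] [304.59756098 167.19512195] [0.53678502 0.00073492 0.182     ]
dark [372 167   8   9  37] [375.21621622 171.51351351] [ 0.52566272 -0.15793809  0.182     ]
```

Call:
send_rows(translation=[[-0.13,0.06,0.11],[-0.13,0.06,0.11],[-0.13,0.06,0.11],[-0.13,0.06,0.11],[0,0,0]], rotation=[[0,0,0],[0,0,0],[0,0,0],[0,0,0],[0,0,0]], grip=[36,36,36,36,36])

```text
time: 10.15
eef_pos: [0.5461, 0.0045, 0.0204]
tcp_rot: [0.663, 0.666, -0.242, 0.242]
contact_force: [-2.0, 3.0, 2.4]
opening: 0.418
```

```bash
python3 -c "
from h import *
look(4);cap(4)"
```

```text
10.15 [0.54612553 0.0045292  0.0204324 ] [-2.03552277  2.97930397  2.4093143 ]
amber [265 140  12   9  69] [270.63768116 143.43478261] [0.60218894 0.08211132 0.134     ]
amber [303 159  20  20 201] [312.85572139 170.04975124] [ 0.53733685 -0.01766672  0.134     ]
dark [250 142   6  14  57] [251.98245614 149.07017544] [0.57935769 0.1192963  0.182     ]
dark [ 250  144   54   52 1154] [278.0372617  169.70017331] [0.53169168 0.06043434 0.182     ]
dark [309 159   9  11  79] [313.07594937 164.20253165] [ 0.54340054 -0.01836855  0.182     ]
dark [372 167   8   9  36] [375.05555556 171.41666667] [ 0.52588509 -0.15758024  0.182     ]
```

View pics/v4.png

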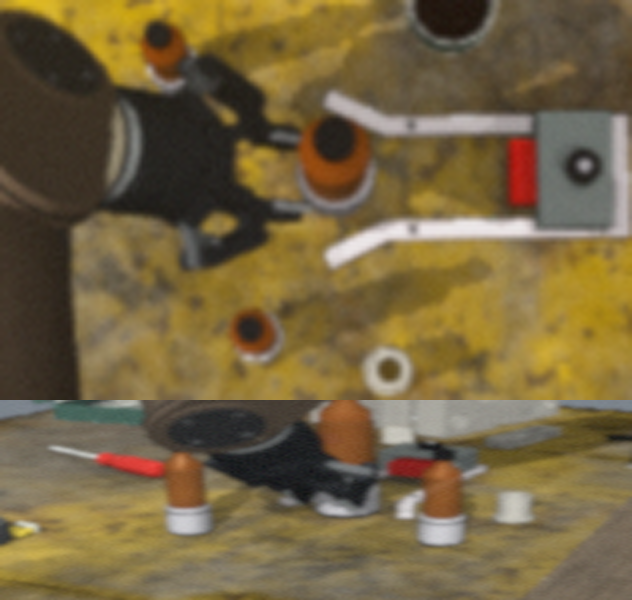

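The foot is between the flares and nearly centred: foot centre at crop (337,175), rail mid-line at crop y 177. I'll push on straight.

Call:
send_rows(translation=[[-0.13,0.03,0.11],[-0.13,0.03,0.11],[-0.13,0.02,0.11],[-0.13,0,0.11],[-0.13,0,0.11]], rotation=[[0,0,0],[0,0,0],[0,0,0],[0,0,0],[0,0,0]], grip=[36,36,36,36,36])

```text
time: 10.88
eef_pos: [0.5493, -0.0205, 0.0204]
tcp_rot: [0.663, 0.666, -0.241, 0.243]
contact_force: [0.5, 4.9, 2.8]
opening: 0.423
```

```bash
python3 -c "
from h import *
look(5);cap(5)"
```

```text
10.875 [ 0.54933019 -0.02050832  0.02041433] [0.51567302 4.93811656 2.78823741]
amber [264 140  13  10  87] [270.87356322 143.95402299] [0.60092829 0.08154884 0.134     ]
amber [315 159  19  19 193] [322.95854922 169.09326425] [ 0.53940155 -0.04154986  0.134     ]
dark [ 250  140   64   55 1278] [285.19092332 164.7629108 ] [0.54273131 0.0443207  0.182     ]
dark [320 158  10  10  77] [324.14285714 162.58441558] [ 0.54685484 -0.04328413  0.182     ]
dark [372 167   8   9  35] [375.05714286 171.37142857] [ 0.52598769 -0.15758606  0.182     ]
dark [250 182  13  23 191] [253.88481675 192.53403141] [0.48070386 0.11467769 0.182     ]
```

Call:
send_rows(translation=[[-0.13,-0.02,0.11],[-0.13,-0.01,0.11],[-0.13,0,0.11],[-0.13,0,0.11],[-0.13,0,0.11]], rotation=[[0,0,0],[0,0,0],[0,0,0],[0,0,0],[0,0,0]], grip=[36,36,36,36,36])

```text
time: 11.6
eef_pos: [0.5479, -0.0466, 0.0203]
tcp_rot: [0.663, 0.666, -0.241, 0.242]
contact_force: [-0.0, 4.9, 2.5]
opening: 0.425
```

Call:
send_rows(translation=[[-0.1,0,0.084],[-0.1,0,0.084],[0,0,0]], rotation=[[0,0,0],[0,0,0],[0,0,0]], grip=[36,36,36])

```text
time: 11.98
eef_pos: [0.5479, -0.0547, 0.0203]
tcp_rot: [0.663, 0.666, -0.242, 0.242]
contact_force: [-0.0, 3.5, 1.7]
opening: 0.424
```

```bash
python3 -c "
from h import *
look(6);cap(6)"
```

```text
11.975 [ 0.54791091 -0.05469863  0.02033134] [-0.04637093  3.53004347  1.74270904]
amber [330 158  19  20 193] [336.98963731 169.30051813] [ 0.53862043 -0.07469922  0.134     ]
dark [261 140  23  17 221] [273.16289593 146.20361991] [0.58537019 0.07137676 0.182     ]
dark [ 280  143   47   53 1071] [304.20074697 168.41176471] [0.53403453 0.00164602 0.182     ]
dark [335 158  10  11  82] [339.30487805 163.09756098] [ 0.54539971 -0.07737536  0.182     ]
dark [372 167   8   9  38] [375.18421053 171.52631579] [ 0.52563422 -0.15786521  0.182     ]
dark [256 181  22  24 304] [265.96710526 192.04605263] [0.48153734 0.08757818 0.182     ]
```

View pics/v6.png

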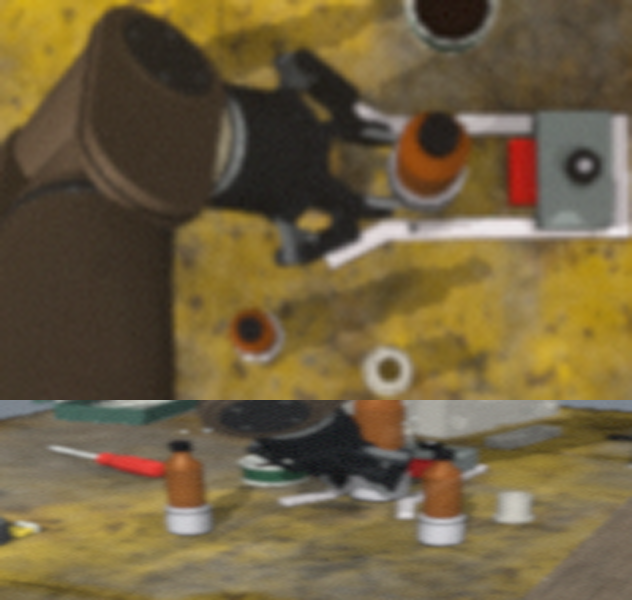

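The bottle is inside the rails, upright and centred (cap x 0.545 against the centre line at 0.5455). There are about 29 mm to go to the shoe, so I'll slow down.

Call:
send_rows(translation=[[-0.1,0,0.084],[-0.1,0,0.084],[-0.1,0,0.084],[-0.1,0,0.084],[-0.1,0,0.084]], rotation=[[0,0,0],[0,0,0],[0,0,0],[0,0,0],[0,0,0]], grip=[36,36,36,36,36])

```text
time: 12.7
eef_pos: [0.5482, -0.0735, 0.0202]
tcp_rot: [0.663, 0.666, -0.241, 0.242]
contact_force: [-0.1, 5.5, 3.1]
opening: 0.419
```

Call:
send_rows(translation=[[-0.05,0,0.042],[-0.05,0,0.042],[-0.05,0,0.042]], rotation=[[0,0,0],[0,0,0],[0,0,0]], grip=[36,36,36])

```text
time: 13.08
eef_pos: [0.5482, -0.0793, 0.0202]
tcp_rot: [0.663, 0.666, -0.241, 0.242]
contact_force: [-0.0, 4.8, 4.1]
opening: 0.421
```

Call:
send_rows(translation=[[-0.05,0,0.042],[-0.05,0,0.042]], rotation=[[0,0,0],[0,0,0]], grip=[36,36])

```text
time: 13.32
eef_pos: [0.5482, -0.0833, 0.0202]
tcp_rot: [0.663, 0.666, -0.241, 0.242]
contact_force: [-0.2, 5.5, 4.0]
opening: 0.421
```

Call:
send_rows(translation=[[-0.05,0,0.042],[-0.05,0,0.042]], rotation=[[0,0,0],[0,0,0]], grip=[36,36])

```text
time: 13.58
eef_pos: [0.5484, -0.0861, 0.0201]
tcp_rot: [0.664, 0.666, -0.24, 0.242]
contact_force: [-1.4, 12.9, 7.2]
opening: 0.424
```

Call:
send_rows(translation=[[-0.04,0,0.034],[-0.04,0,0.034]], rotation=[[0,0,0],[0,0,0]], grip=[36,36])

```text
time: 13.82
eef_pos: [0.5485, -0.089, 0.0201]
tcp_rot: [0.663, 0.666, -0.24, 0.242]
contact_force: [0.2, 12.0, 5.9]
opening: 0.42
```

The force went from 5 to 12 N, so the shoe is moving. The end stop should come near TCP y ≈ -0.096.

Call:
send_rows(translation=[[-0.03,0,0.025],[-0.03,0,0.025],[-0.03,0,0.025]], rotation=[[0,0,0],[0,0,0],[0,0,0]], grip=[36,36,36])

```text
time: 14.2
eef_pos: [0.5485, -0.0924, 0.0201]
tcp_rot: [0.663, 0.666, -0.24, 0.242]
contact_force: [-0.6, 12.5, 5.7]
opening: 0.42
```

Call:
send_rows(translation=[[-0.025,0,0.021],[-0.025,0,0.021]], rotation=[[0,0,0],[0,0,0]], grip=[36,36])

```text
time: 14.45
eef_pos: [0.5485, -0.0944, 0.0201]
tcp_rot: [0.663, 0.666, -0.24, 0.242]
contact_force: [-0.9, 12.0, 6.5]
opening: 0.424
```

Call:
send_rows(translation=[[-0.015,0,0.0125],[-0.015,0,0.0125]], rotation=[[0,0,0],[0,0,0]], grip=[36,36])

```text
time: 14.7
eef_pos: [0.5485, -0.0955, 0.0201]
tcp_rot: [0.663, 0.666, -0.24, 0.242]
contact_force: [-0.5, 12.2, 5.7]
opening: 0.421
```

Call:
send_rows(translation=[[-0.015,0,0.0125]], rotation=[[0,0,0]], grip=[36])

```text
time: 14.82
eef_pos: [0.5485, -0.0961, 0.0201]
tcp_rot: [0.663, 0.666, -0.24, 0.242]
contact_force: [-1.1, 12.0, 5.8]
opening: 0.422
```

Call:
send_rows(translation=[[-0.015,0,0.0125]], rotation=[[0,0,0]], grip=[36])

```text
time: 14.95
eef_pos: [0.5485, -0.0967, 0.0201]
tcp_rot: [0.663, 0.666, -0.24, 0.242]
contact_force: [-1.5, 11.1, 6.0]
opening: 0.422
```

Call:
send_rows(translation=[[-0.015,0,0.0125]], rotation=[[0,0,0]], grip=[36])

```text
time: 15.08
eef_pos: [0.5485, -0.0973, 0.0201]
tcp_rot: [0.663, 0.666, -0.24, 0.242]
contact_force: [-0.8, 11.0, 4.6]
opening: 0.421
```

Call:
send_rows(translation=[[-0.015,0,0.0125]], rotation=[[0,0,0]], grip=[36])

```text
time: 15.2
eef_pos: [0.5485, -0.0976, 0.0201]
tcp_rot: [0.664, 0.666, -0.24, 0.242]
contact_force: [-1.9, 15.4, 6.8]
opening: 0.422
```

```bash
python3 -c "
from h import *
look(7);cap(7)
for k in (0,6,7):
    im=load(f'top{k}')['image'].astype(int);m=((im[...,2]>150)&(im[...,1]<80)&(im[...,0]<80));m[:,:350]=0;m[:,380:]=0;m[:150]=0;m[200:]=0
    print(k,m.sum(0)[352:368], (im[165:180,352:368,2]-im[165:180,352:368,1]).mean(0).astype(int))"
```

```text
15.2 [ 0.54850546 -0.09756525  0.02006942] [-1.85787302 15.369149    6.80071788]
amber [346 157  19  21 200] [353.78  169.195] [ 0.53854685 -0.1144252   0.134     ]
dark [ 282  140   62   55 1225] [317.02857143 164.02122449] [ 0.54373175 -0.0272558   0.182     ]
dark [353 157  11  12  92] [358.10869565 162.48913043] [ 0.54645135 -0.11975762  0.182     ]
dark [371 167   9   9  40] [375.025 171.55 ] [ 0.52558317 -0.1575047   0.182     ]
dark [250 169  23  15  87] [257.54022989 175.79310345] [0.51837239 0.10653637 0.182     ]
dark [274 181  23  24 278] [284.9028777  192.10431655] [0.48100008 0.04518309 0.182     ]
0 [ 0  0  0  0  0 15 16 16 16 16 16 16  0  0  0  0] [ 23  23  22  26  57 125 169 176 174 169 160 123  52   4  -5  -6]
6 [ 0  0  0  0  0  0 15 16 15 15 12  0  0  0  0  0] [ 19  18  18  18  37  92 137 147 142 132 122  92  34   1  -5  -5]
7 [0 0 0 0 0 0 0 0 0 0 0 0 0 0 0 0] [55 51 45 40 36 33 31 29 29 38 59 66 35  6 -3 -5]
```

The force is rising (15.4 N) and the advance has slowed, so the end stop is reached. I'll make one tiny confirming nudge.

Call:
send_rows(translation=[[-0.007,0,0.006]], rotation=[[0,0,0]], grip=[36])

```text
time: 15.42
eef_pos: [0.5485, -0.0976, 0.0201]
tcp_rot: [0.664, 0.666, -0.239, 0.242]
contact_force: [-1.4, 15.3, 6.3]
opening: 0.422
```

The TCP stood still under the nudge, so the shoe is fully in. I'll retreat straight back, then go up.

Call:
send_rows(translation=[[0,0,0],[0.03,0,-0.025],[0.06,0,-0.05],[0.13,0,-0.11],[0.25,0,-0.21]], rotation=[[0,0,0],[0,0,0],[0,0,0],[0,0,0],[0,0,0]], grip=[36,36,36,36,36])

```text
time: 16.05
eef_pos: [0.5473, -0.0817, 0.0197]
tcp_rot: [0.663, 0.666, -0.242, 0.242]
contact_force: [-0.5, -0.4, 0.1]
opening: 0.421
```

Call:
send_rows(translation=[[0.5,0,-0.42],[0.5,0,-0.42],[0.5,0,-0.42],[0.5,0,-0.42],[0,0,-0.9]], rotation=[[0,0,0],[0,0,0],[0,0,0],[0,0,0],[0,0,0]], grip=[36,36,36,36,36])

```text
time: 16.68
eef_pos: [0.5462, 0.0158, 0.0395]
tcp_rot: [0.662, 0.667, -0.243, 0.241]
contact_force: [0.0, 0.0, 0.6]
opening: 0.421
```

Call:
send_rows(translation=[[0,0,-0.9],[0,0,-0.9],[0,0,-0.9],[0,0,0],[0,0,0]], rotation=[[0,0,0],[0,0,0],[0,0,0],[0,0,0],[0,0,0]], grip=[36,36,36,36,36])

```text
time: 17.3
eef_pos: [0.5469, 0.0664, 0.1021]
tcp_rot: [0.663, 0.666, -0.242, 0.242]
contact_force: [-0.6, -0.2, 0.5]
opening: 0.421
```

```bash
python3 -c "
from h import *
look(8);cap(8)"
```

```text
17.3 [0.54689924 0.06638588 0.10213159] [-0.62740088 -0.23215377  0.53996527]
amber [265 140  12   9  79] [270.89873418 143.73417722] [0.60145862 0.08148931 0.134     ]
amber [346 157  19  21 202] [353.70792079 169.2029703 ] [ 0.53852919 -0.1142542   0.134     ]
dark [250 140  28  53 630] [258.91269841 166.06349206] [0.54040029 0.10349323 0.182     ]
dark [354 157   9  12  84] [357.97619048 162.57142857] [ 0.54626632 -0.1194553   0.182     ]
dark [372 168   8   8  33] [374.96969697 171.54545455] [ 0.5255944  -0.15738011  0.182     ]
```

View pics/v8.png

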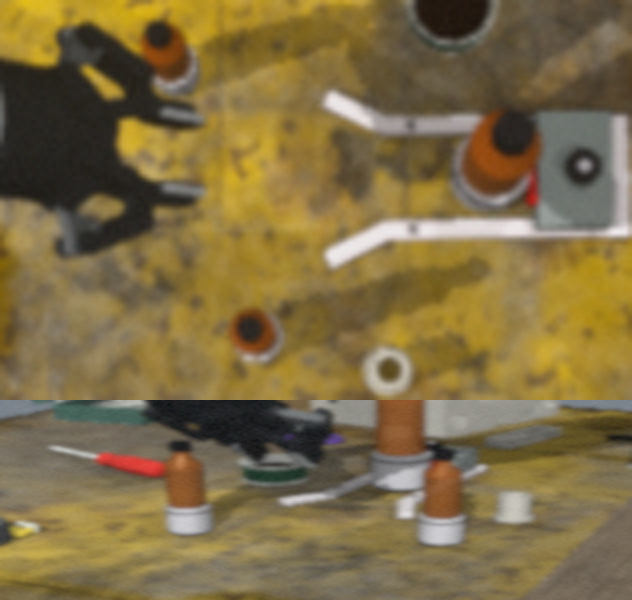

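The bottle stands upright in the dock at crop (495,165). Only a thin strip of the red shoe still shows, at crop (532,190). The gripper is clear and the bystanders in view are unmoved, so I'll hand in.

```bash
python3 -c "
from plant import ticket
print(ticket.sign_off())"
```

```text
the job is handed in; nothing more can be done
None
```

The job is handed in, with the bottle standing upright in the dock and the shoe at its end stop; no verdict was reported. I slid the large bottle by its steel foot with a tilted two-finger cradle, in between the rails and on against the shoe, then backed straight off.

**End stop:** the push force stayed at about 12 N over some 12 mm of shoe travel, then rose to about 15 N. A last small nudge moved the tool no further.

**Final position:** the bottle's cap is at about (0.546, -0.119), which is about 1 mm from the dock's centre line and about 65 mm inside the mouth. It did not move when I backed off, and the robot's contact force read about 0 N at about 17.3 s.

**Bystanders:** the tin and the bushing looked unmoved in the last pictures. I did not measure them again, and I did not check the tape measure after the start beyond the arm staying clear of it.

**Disagreement:** the cap estimates from the two cameras differed by up to about 6 mm in y at the start. I relied on the top camera and on force for the rest.

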